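# Stow the 45 adapter in its pocket of the graded rack

## Robot

A 6-joint arm with a two-finger parallel gripper is mounted at the origin on the work surface. World frame = base frame: x ahead of the robot, y to its left, z up, the work surface at z = 0. Lengths are in m, angles in rad, forces in N, time in s.
With the tool pointing down it reaches from about 0.35 to 0.975 m from the base axis. Payload 4.9 kg.
Tool frame: the origin (TCP) lies at the centre of the arm's flange, where the gripper is bolted on; the fingertips stand 173 mm ahead of it and the grasp point (between the pads) lies 155 mm ahead of it (ctrl.finger_overhang is the distance from the TCP to the fingertips, in m); z points along the fingers, y is the direction in which the jaws open and shut (so a half turn about z gives the same grasp; the last joint's range is limited). The gripper opens to 85 mm and grips with 20 to 120 N. Pads are 22 mm wide; open, the fingers measure 114 mm over their backs; the gripper's body (76 mm by 85 mm) begins 54 mm behind the grasp point. The pads swing forward as they close: fully open they stand 13 mm farther back than shut.
Start: joints at [-1.432, 0.053, 1.613, -0, 1.476, -0.119], TCP at [0.159, -0.604, 0.405] pointing down, gripper open.
Joint ranges: [-3.01, 3.01], [-1.01, 2.22], [0.06, 2.58], [-1.02, 4.17], [0.09, 2.62], [-3.14, 3.14]. Speed limits (rad/s): [2.57, 2.57, 3.14, 3.14, 3.14, 3.14].

## Interface

Orientations are given as a rotation vector (axis times angle).
In Python, from station import ctrl, eyes, spotter gives the robot as it stands.
- The arm moves only by the shell command python3 -m crank 'ROWS' [FORCE]. ROWS is JSON, a list of rows, each a list of 7 numbers: the turn, a rotation vector about the tool's x, y, z in rad, then the shift along the tool's x, y, z in mm, then the closure, from -1 (fully open) to 1 (shut). A call has 1 to 8 rows; each row shifts and turns the pose as measured when the row begins, along the tool's axes as they then stand; what a row does not reach is not made up. A row lasts 1/12 s, in which the tool goes at most 41.7 mm and 7.16 degrees, less where a joint would pass 70% of its speed; a pose out of reach is approached as far as the arm can. A call is refused whole if a number of a shift passes 41.7 or a number of a turn 0.125, either way. A call with a gripper value outside its range is refused whole. The fingers move at their own pace and stop on an object; FORCE is the grip in N (left out, the last holds). Time passes only in rows, so rows that do not move let the fingers close. It gives the time, the measured TCP pose, the force and the opening at its end, in the units of the state.
- ctrl.get_obs(): the state, without advancing time (a new reading comes with each control period).
- eyes.get_image(name): name is "scene" or "side" or "wrist"; returns a dict with "image" (400x640x3 uint8, red, green, blue), "vertical_fov" (degrees; the focal length in pixels is half the picture's height over the tangent of half this angle, whatever the lens; pixels are square), "cx", "cy" (the principal point, pixels), "dist" ([k1, k2, p1, p2, k3] as OpenCV has them; the pictures are not rectified), "rvec" (rotation vector, rad) and "tvec" (3), from world to camera coordinates, as OpenCV has them; the wrist camera has in their place "mount" (4x4, takes a point from camera to tool coordinates, whose origin is the TCP and whose axes are the flange's). Camera axes: x right, y down, z forward; pixel columns grow to the right and rows downward; lengths in m; the calibration is good to about 2 mm. A picture is of the moment at which its call begins: read the wrist's pose just before it. There is no depth.
- ctrl.finish_job(): hands the job in, once; it reports no verdict.
Trained networks look in a picture, given as the dict that the camera call returned (one of the last four; its "shot" number tells which), for a name from the list of things; names that differ only in an ending like _2 or _b are one class to them, and where a whole thing is asked for, a point or a joint stands for the part that bears it (a point fixed in the world has none). Each returns a list of dicts, best first, with "confidence" (0 to 1); they miss things now and then, are a little off and sometimes report something else, mostly with a low value. They report only what shows in the picture. A call takes as long as a camera call. They do not tell look-alikes from the thing itself.
- spotter.look_for(query, picture): "centre" ([x, y, z] in m, in world coordinates, good to about 4 mm: the middle of the surface that is visible of it).
- spotter.outline_of(query, picture): "region" (400x640 bool, what is visible of it).
- spotter.mark_of(query, picture): "centre" ([x, y, z] in m, in world coordinates, good to about 4 mm: a listed point, or the origin of a listed thing).
The state is a dict: "t": time; "q": joint angles; "dq": joint speeds; "effort": joint torques, N m; "tool_pos": TCP position; "tool_rot": TCP orientation; "contact_force": force on the tool from outside, world axes, zero at the start; "wrist_torque": the same for the moment, N m; "opening": finger opening in m.
Only numpy, scipy, OpenCV 4.12 (cv2) and the standard library are available. Lean on these libraries where they do the work, as an engineer would, in place of code of your own. Each camera call takes 0.05 s, during which the arm holds its last target.

## Task

Take the yellow 45 adapter off its bamboo coaster and put it in the pocket of the wooden rack that matches its diameter. Press only lightly on the sprung catch in the pocket and turn the adapter until its tongue drops into the catch, stop turning there, and leave the adapter let go, upright and fully home, its body down on the catch. Never force it or wrench the catch (keep below about 20 N), and do not disturb the steel cup or knock the record stand.

Things in the scene. Friction and masses are not known exactly. Their poses are not given: they have to be found in the camera images.
- adapter_c (a point): Yellow plastic 45 adapter, 60 g, 49 mm tall, upright; point on its axis, 24.5 mm above its lowest face, z up. By z from the point in mm: tongue -24.5 to -18.5 (30 along x, 8 along y); round body -18.5 to -5.5, diameter 38; flange -5.5 to -1.5, diameter 48; upright bar grip -1.5 to 24.5 (32 along x, 16 along y). At the start its body rests on the coaster, tongue in the hollow, yaw within 46 degrees.
- adapter: The same adapter; origin at the middle of its lowest face (under the tongue), axes as adapter_c. Off the slot, tongue standing on the catch, its flange stays 8 mm above the rack. Once the tongue finds the slot, the catch springs up round it and the push on the adapter vanishes. Fully home, its body rests on the catch, the flange is 2 mm above the rack and adapter_c 7.5 mm above the rack's top.
- coaster: Bamboo ring coaster under the adapter, fixed, diameter 96 mm, 8 mm thick, middle hollow of diameter 34 mm; origin at the centre of its underside.
- rack: Wooden adapter rack, fixed, 72 mm along x, 232 mm along y, 30 mm high; origin at the centre of its underside. Row of four round pockets along y, graded from the smallest at the -y end (the robot's right) to the largest, for adapters of 30, 34, 38 and 42 mm; each is 1.5 mm wider than that, lightly chamfered. In each lies a black sprung catch. Pressing on rack or catch must stay below 20 N.
- hole30 (a point): Centre of the mouth of the pocket for 30 mm, at the rack's top (30 mm above the table), axes those of the rack.
- hole34 (a point): Centre of the mouth of the pocket for 34 mm, at the rack's top, axes those of the rack.
- hole38 (a point): Centre of the mouth of the pocket for 38 mm, at the rack's top, axes those of the rack. Catch in it: disc, top 11 mm below the mouth, with a through slot for the tongue, 0.8 mm to spare each side and 1.2 at the ends (3 degrees of turn either way). Slot direction not measured: up to 43 degrees either way of the rack's x. Too stiff to be turned gently; gives down up to 8 mm on a spring, 2 N plus 0.9 N per mm.
- hole42 (a point): Centre of the mouth of the pocket for 42 mm, at the rack's top, axes those of the rack. Its catch is like that of the pocket for 38 mm.
- cup: Stainless steel drinking cup, 68 mm across the rim, 90 mm high, loose, standing on a second coaster like the first; origin at the centre of its underside. Bystander.
- stand: Black plastic record stand with one 7-inch record, fixed, base 90 x 130 mm, 187 mm high; origin at the centre of its underside. Bystander.
Not all that is in view belongs to the job. Leave any black look-alike of the adapter alone.

How it is judged:
By the outcome, as a careful person would: the job done as asked, in the order asked, and still so for the second after the job is handed in, with the robot touching nothing.
It also fails if it takes over 61 s, if anything falls off the work surface, if the arm or the gripper's body presses on something with over 40 N, if the wrist force passes 120 N, or if a joint passes its speed limit or range.

## Working session

There is one attempt and no reset: what is moved stays moved. The work goes in short steps, Python scripts to look and compute and a shell command to move; the robot and the scene stay as the last step left them, time stands still between calls to the robot, and variables do not carry over. Pictures are saved under pics/ and viewed, and the job is handed in when it is done.

```bash
ls; mkdir -p pics
python3 - <<'E'
from station import ctrl, eyes, spotter
import cv2
print(ctrl.get_obs(), ctrl.finger_overhang)
for n in ["scene","side"]:
    p=eyes.get_image(n)
    cv2.imwrite(f"pics/{n}0.png",p["image"][:,:,::-1])
    print(n,{k:v for k,v in p.items() if k!="image"})
    for q in ["adapter_c","adapter","hole38","hole42","rack","coaster","cup","stand"]:
        r=spotter.mark_of(q,p)
        print(q,[(x["centre"],round(x["confidence"],2)) for x in r][:4])
E
```

```text
pics
{'t': 0.0, 'q': array([-1.43201409e+00,  5.33614588e-02,  1.61426492e+00,  3.13533434e-06,
        1.47599200e+00, -1.19013540e-01]), 'dq': array([0.0013555 , 0.00109412, 0.00030998, 0.00055201, 0.00058038,
       0.00029109]), 'effort': array([-8.32601672e-04, -3.93681300e+01, -3.70178068e+01, -1.44780815e-04,
        7.08708423e-03, -1.34278444e-06]), 'tool_pos': array([ 0.1593    , -0.60408954,  0.40347718]), 'tool_rot': array([-3.11352173e+00, -4.03563408e-01,  2.65321325e-05]), 'contact_force': array([ 0.81841205,  0.55214586, -0.10196459]), 'wrist_torque': array([-0.03356179,  0.04759113, -0.05154927]), 'opening': 0.08524791583171738} 0.1734
scene {'vertical_fov': 54.674461256740656, 'cx': 322.26799156275746, 'cy': 195.58984529435065, 'dist': array([0.02713905, 0.        , 0.        , 0.        , 0.        ]), 'rvec': array([ 1.2059154 ,  2.51155479, -0.76205961]), 'tvec': array([ 0.31656292, -0.38846426,  1.18918496]), 'shot': 1}
adapter_c [([0.6516, -0.1759, 0.0019], 0.87), ([0.6918, -0.0665, -0.0024], 0.8), ([0.7664, -0.1802, 0.0206], 0.79), ([0.6918, -0.0635, 0.0308], 
[... 1017 characters left out ...]
[0.6281, -0.2934, 0.0275], 0.91), ([0.6929, -0.0582, 0.0035], 0.82), ([0.6493, -0.178, 0.0053], 0.78)]
adapter [([0.6284, -0.2894, 0.0023], 0.96), ([0.6281, -0.2934, 0.0275], 0.91), ([0.6929, -0.0582, 0.0035], 0.82), ([0.6493, -0.178, 0.0053], 0.78)]
hole38 [([0.5889, 0.1755, 0.027], 0.96), ([0.5533, 0.0658, 0.0296], 0.92), ([0.5683, 0.1151, 0.0263], 0.9), ([0.5371, 0.0179, 0.0331], 0.78)]
hole42 [([0.5889, 0.1755, 0.027], 0.96), ([0.5533, 0.0658, 0.0296], 0.92), ([0.5683, 0.1151, 0.0263], 0.9), ([0.5371, 0.0179, 0.0331], 0.78)]
rack [([0.5625, 0.0923, -0.0003], 0.97)]
coaster [([0.6473, -0.1807, 0.0005], 0.85)]
cup [([0.4682, -0.2017, 0.0083], 0.64)]
stand [([0.6112, 0.4076, 0.0027], 0.91)]
```

View pics/scene0.png

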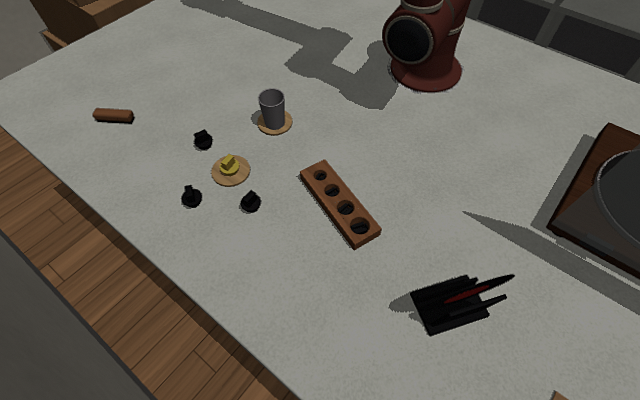

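View pics/side0.png

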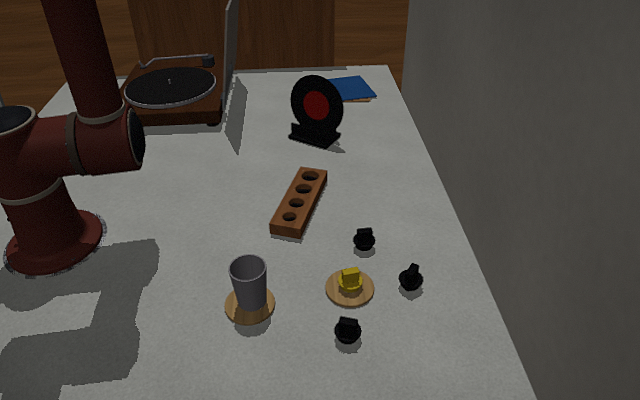

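The yellow adapter is at scene (229,166) and side (349,278), on a coaster. The black look-alikes are at scene (203,140), (191,197) and (250,203). Only the yellow one on the coaster fits the description. I'll confirm that in a crop and check the wrist camera geometry.

```bash
cat > h.py <<'E'
from station import ctrl, eyes, spotter
import cv2, numpy as np
from scipy.spatial.transform import Rotation as R
def K(p):
    f=200/np.tan(np.radians(p["vertical_fov"]/2)); return np.array([[f,0,p["cx"]],[0,f,p["cy"]],[0,0,1]])
def shot(n,name=None):
    o=ctrl.get_obs(); p=eyes.get_image(n)
    if n=="wrist":
        T=np.eye(4);T[:3,:3]=R.from_rotvec(o["tool_rot"]).as_matrix();T[:3,3]=o["tool_pos"]
        p2=T@np.array(p["mount"])   # cam->world
    else:
        W=np.eye(4);W[:3,:3]=R.from_rotvec(p["rvec"]).as_matrix();W[:3,3]=p["tvec"];p2=np.linalg.inv(W)
    p["_c2w"]=p2
    if name: cv2.imwrite(f"pics/{name}.png",p["image"][:,:,::-1])
    return p
def crop(p,u,v,w,h,s,name):
    u0,v0=int(max(0,u-w//2)),int(max(0,v-h//2))
    c=p["image"][v0:v0+h,u0:u0+w]
    cv2.imwrite(f"pics/{name}.png",cv2.resize(c,None,fx=s,fy=s,interpolation=cv2.INTER_CUBIC)[:,:,::-1]); print("crop origin",u0,v0)
def px2w(p,uv,z):
    uv=np.asarray(uv,float).reshape(-1,1,2)
    n=cv2.undistortPoints(uv,K(p),np.array(p["dist"],float)).reshape(-1,2)
    d=np.c_[n,np.ones(len(n))]@p["_c2w"][:3,:3].T; c=p["_c2w"][:3,3]
    return c+d*((z-c[2])/d[:,2])[:,None]
def w2px(p,X):
    W=np.linalg.inv(p["_c2w"]); rv=cv2.Rodrigues(W[:3,:3])[0]
    return cv2.projectPoints(np.asarray(X,float).reshape(-1,1,3),rv,W[:3,3],K(p),np.array(p["dist"],float))[0].reshape(-1,2)
def state():
    o=ctrl.get_obs(); M=R.from_rotvec(o["tool_rot"]).as_matrix()
    print("t %.2f pos %s yaw(toolx) %.2f tilt %s F %s T %s open %.4f q6 %.2f"%(o["t"],np.round(o["tool_pos"],4),np.degrees(np.arctan2(M[1,0],M[0,0])),np.round(np.degrees(M[:2,2]),2),np.round(o["contact_force"],2),np.round(o["wrist_torque"],2),o["opening"],o["q"][5]))
    return o,M
def go(target,yaw=None):
    o,M=state(); d=M.T@(np.array(target)-o["tool_pos"])*1000
    print("tool shift mm",np.round(d,1))
    if yaw is not None:
        Y=np.radians(yaw); G=np.array([[np.cos(Y),np.sin(Y),0],[np.sin(Y),-np.cos(Y),0],[0,0,-1]])
        print("tool rotvec rad",np.round(R.from_matrix(M.T@G).as_rotvec(),4))
E
python3 - <<'E'
from h import *
p=shot("scene"); crop(p,229,168,60,45,10,"c_ad")
crop(p,340,205,100,100,6,"c_rack")
p=shot("wrist","w0"); print(p["mount"],p["vertical_fov"],p["_c2w"])
go([0.648,-0.178,0.40],0)
E
```

```text
crop origin 199 146
crop origin 290 155
[[-5.47691164e-04 -9.59904952e-01 -2.80325138e-01  7.22035841e-02]
 [ 9.99999815e-01 -6.00392418e-04  1.02126385e-04  9.28738275e-04]
 [-2.66336711e-04 -2.80325030e-01  9.59905103e-01  3.00834390e-02]
 [ 0.00000000e+00  0.00000000e+00  0.00000000e+00  1.00000000e+00]] 71.30747001976663 [[ 2.54378992e-01 -9.28345038e-01 -2.71047633e-01  2.29383765e-01]
 [-9.67104570e-01 -2.44102324e-01 -7.15737810e-02 -5.86829782e-01]
 [ 2.81807162e-04  2.80338271e-01 -9.59901232e-01  3.74623575e-01]
 [ 0.00000000e+00  0.00000000e+00  0.00000000e+00  1.00000000e+00]]
t 1.00 pos [ 0.1594 -0.6043  0.4047] yaw(toolx) 14.77 tilt [ 0. -0.] F [-0.06  0.14  0.71] T [ 0.1   0.01 -0.05] open 0.0855 q6 -0.12
tool shift mm [ 581.2 -287.6    4.7]
tool rotvec rad [0.     0.     0.2578]
```

View pics/c_ad.png

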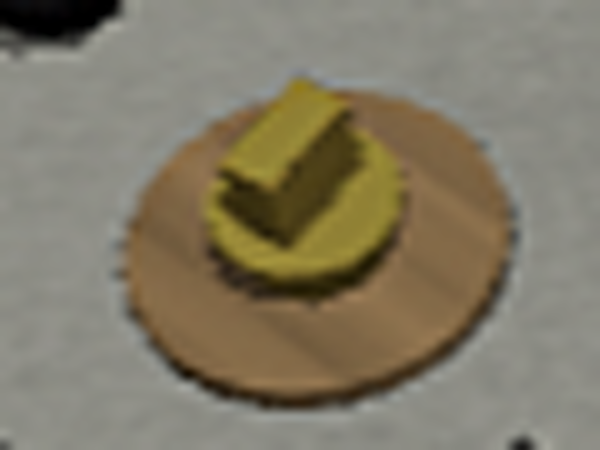

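View pics/c_rack.png

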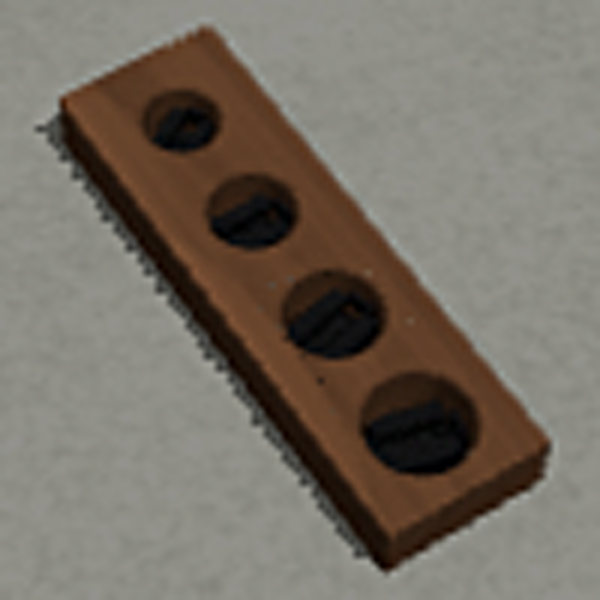

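The crop confirms it: a yellow adapter with a bar grip, sitting on a bamboo coaster. Next I move above it.

```bash
python3 -m crank '[[0,0,0,36,-18,0,-1],[0,0,0,36,-18,0,-1],[0,0,0,36,-18,0,-1],[0,0,0,36,-18,0,-1],[0,0,0,36,-18,0,-1],[0,0,0,36,-18,0,-1],[0,0,0,36,-18,0,-1],[0,0,0,36,-18,0,-1]]' 30; python3 -m crank '[[0,0,0,36,-18,0,-1],[0,0,0,36,-18,0,-1],[0,0,0,36,-18,0,-1],[0,0,0,36,-18,0,-1],[0,0,0,36,-18,0,-1],[0,0,0,36,-18,0,-1],[0,0,0,10,-5,0,-1],[0,0,0,0,0,0,-1]]'; python3 -c "
from h import *
go([0.648,-0.178,0.36],0)"
```

```text
t: 1.67
tool_pos: [0.4044, -0.3897, 0.4045]
tool_rot: [3.114, 0.379, -0.001]
contact_force: [-0.1, -0.1, -0.1]
opening: 0.0853
t: 2.33
tool_pos: [0.6058, -0.2121, 0.4053]
tool_rot: [3.111, 0.392, 0.006]
contact_force: [0.4, -0.9, -0.1]
opening: 0.0852
t 2.33 pos [ 0.6058 -0.2121  0.4053] yaw(toolx) 14.38 tilt [ 0.25 -0.31] F [ 0.39 -0.87 -0.07] T [0.03 0.02 0.04] open 0.0852 q6 0.87
tool shift mm [ 49.2 -22.8  45.3]
tool rotvec rad [ 0.006  -0.0036  0.2509]
```

```bash
python3 -m crank '[[0,0,0,25,-11.5,20,-1],[0,0,0,25,-11.5,20,-1],[0,0,0.12,0,0,5,-1],[0,0,0.12,0,0,0,-1],[0,0,0,0,0,0,-1],[0,0,0,0,0,0,-1]]'
python3 - <<'E'
from h import *
state()
p=shot("wrist","w1")
for q in ["adapter_c","coaster"]:
    print(q,[(x["centre"],round(x["confidence"],2)) for x in spotter.mark_of(q,p)][:4])
E
```

```text
t: 2.83
tool_pos: [0.6476, -0.1812, 0.359]
tool_rot: [3.132, 0.0, 0.004]
contact_force: [-0.0, -0.0, 0.1]
opening: 0.0856
t 2.83 pos [ 0.6476 -0.1812  0.359 ] yaw(toolx) 0.02 tilt [ 0.15 -0.53] F [-0.02 -0.02  0.06] T [ 0.07 -0.01  0.  ] open 0.0856 q6 1.19
adapter_c [([0.6897, -0.0626, 0.001], 0.93), ([0.6298, -0.2931, -0.002], 0.84), ([0.7697, -0.1799, 0.0249], 0.77), ([0.6538, -0.1783, 0.0012], 0.75)]
coaster []
```

View pics/w1.png

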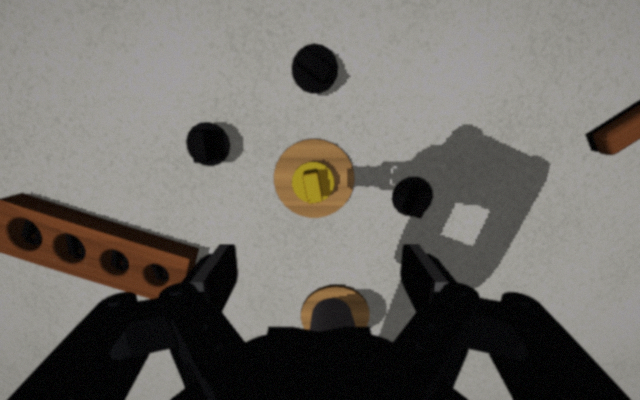

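Run:
```python
from h import *
p=shot("wrist"); crop(p,315,180,100,80,8,"c_w1")
np.savez("w1.npz",**{k:p[k] for k in ["image","vertical_fov","cx","cy","dist","_c2w"]})
```

```text
crop origin 265 140
```

View pics/c_w1.png

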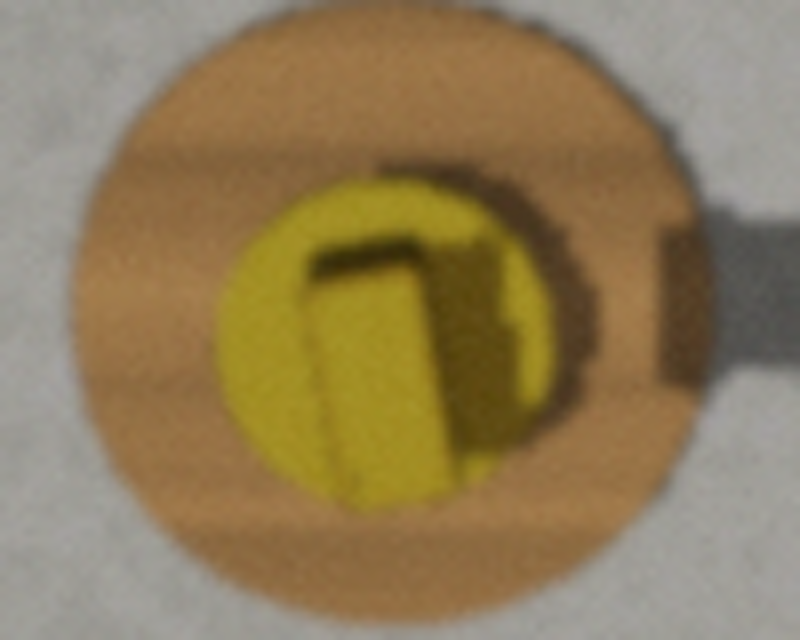

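Run:
```python
from h import *
d=np.load("w1.npz"); p={k:d[k] for k in d}
p["vertical_fov"]=float(p["vertical_fov"]);p["cx"]=float(p["cx"]);p["cy"]=float(p["cy"])
f=lambda c:(np.array(c)+.5)/8-.5+[265,140]
T=px2w(p,f([(312,275),(415,262),(455,487),(350,510)]),0.051)
print(T.round(4),T.mean(0).round(4))
for a,b in((0,3),(1,2)): 
    v=T[a]-T[b];print("yaw",np.degrees(np.arctan2(v[1],v[0])),np.linalg.norm(v))
print(np.linalg.norm(T[0]-T[1]))
F=px2w(p,f([(217,335),(555,335),(388,178)]),0.025);print(F.round(4),(F[0]+F[1])/2)
C=px2w(p,f([(72,310),(714,310),(390,0),(400,624)]),0.008);print(C.round(4),C.mean(0))
```

```text
[[ 0.6654 -0.1694  0.051 ]
 [ 0.6671 -0.1825  0.051 ]
 [ 0.6373 -0.1877  0.051 ]
 [ 0.6342 -0.1739  0.051 ]] [ 0.651  -0.1784  0.051 ]
yaw 8.138509962003585 0.03157944618324921
yaw 9.747168994998306 0.030245783692293575
0.013193127008345093
[[ 0.6518 -0.1548  0.025 ]
 [ 0.6517 -0.2021  0.025 ]
 [ 0.6738 -0.1789  0.025 ]] [ 0.65176101 -0.17849386  0.025     ]
[[ 0.6519 -0.1321  0.008 ]
 [ 0.6516 -0.2267  0.008 ]
 [ 0.6966 -0.1792  0.008 ]
 [ 0.6026 -0.1801  0.008 ]] [ 0.65065352 -0.1795154   0.008     ]
```

```bash
python3 -m crank '[[0,0,-0.08,0,0,0,-1],[0,0,-0.077,0,0,0,-1],[0,0,0,0,0,0,-1]]'; python3 -c "
from h import *
go([0.651,-0.1785,0.260],9)"
```

```text
t: 3.28
tool_pos: [0.6474, -0.1822, 0.362]
tool_rot: [3.12, 0.257, 0.01]
contact_force: [0.9, 0.3, 0.2]
opening: 0.0854
t 3.28 pos [ 0.6474 -0.1822  0.362 ] yaw(toolx) 9.42 tilt [ 0.4  -0.62] F [0.94 0.27 0.24] T [-0.01 -0.    0.  ] open 0.0854 q6 1.02
tool shift mm [  3.6  -4.3 102. ]
tool rotvec rad [ 0.0118 -0.0052  0.0074]
```

```bash
python3 -m crank '[[0.01,-0.005,0.005,1.5,-2,34,-1],[0,0,0,1,-1,34,-1],[0,0,0,1,-1,34,-1],[0,0,0,0,0,0,-1],[0,0,0,0,0,0,-1]]'
python3 - <<'E'
from h import *
go([0.651,-0.1785,0.203],9)
p=shot("wrist","w2"); go([0.651,-0.1785,0.203],9); p=shot("wrist");go([0.651,-0.1785,0.203],9)
E
```

```text
t: 3.7
tool_pos: [0.6524, -0.1803, 0.2649]
tool_rot: [3.125, 0.238, 0.019]
contact_force: [0.2, -0.7, 1.3]
opening: 0.0854
t 3.70 pos [ 0.6524 -0.1803  0.2649] yaw(toolx) 8.73 tilt [ 0.73 -0.39] F [ 0.19 -0.69  1.35] T [-0.01 -0.03  0.01] open 0.0854 q6 1.04
tool shift mm [-1.8 -2.5 61.9]
tool rotvec rad [ 0.0086 -0.0115 -0.0048]
t 3.75 pos [ 0.6519 -0.1801  0.2642] yaw(toolx) 8.74 tilt [ 0.64 -0.35] F [-1.    0.06 -1.27] T [0.02 0.03 0.01] open 0.0853 q6 1.04
tool shift mm [-1.3 -2.2 61.2]
tool rotvec rad [ 0.0078 -0.01   -0.0046]
t 3.80 pos [ 0.6523 -0.1803  0.2654] yaw(toolx) 8.75 tilt [ 0.74 -0.39] F [-0.36 -0.32 -0.32] T [ 0.02 -0.04  0.03] open 0.0853 q6 1.04
tool shift mm [-1.7 -2.5 62.4]
tool rotvec rad [ 0.0088 -0.0117 -0.0044]
```

View pics/w2.png

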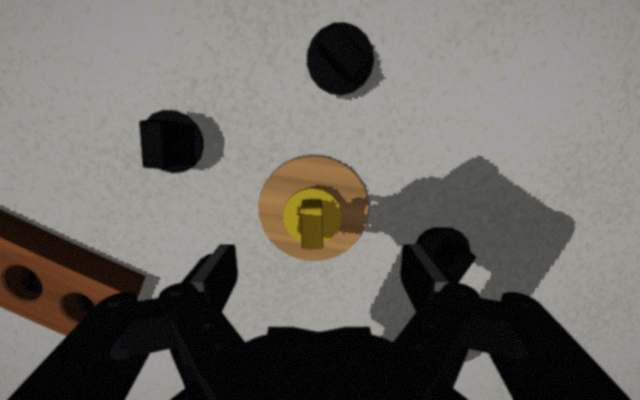

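```bash
python3 -m crank '[[0.009,-0.012,-0.004,-1,-1.5,20,-1],[0,0,0,-0.5,-0.7,18,-1],[0,0,0,0,0,12,-1],[0,0,0,0,0,0,-1],[0,0,0,0,0,0,-1]]'
python3 - <<'E'
from h import *
go([0.651,-0.1785,0.203],9)
p=shot("wrist","w3"); go([0.651,-0.1785,0.203],9)
E
```

```text
t: 4.22
tool_pos: [0.6538, -0.1798, 0.2214]
tool_rot: [3.127, 0.245, 0.018]
contact_force: [0.9, -1.1, 0.3]
opening: 0.0854
t 4.22 pos [ 0.6538 -0.1798  0.2214] yaw(toolx) 8.95 tilt [ 0.68 -0.25] F [ 0.92 -1.11  0.29] T [ 0.    0.02 -0.05] open 0.0854 q6 1.04
tool shift mm [-2.8 -1.9 18.4]
tool rotvec rad [ 0.0062 -0.011  -0.0008]
t 4.27 pos [ 0.6537 -0.1798  0.2213] yaw(toolx) 8.95 tilt [ 0.66 -0.24] F [ 0.01  0.08 -0.48] T [0.03 0.02 0.01] open 0.0851 q6 1.04
tool shift mm [-2.6 -1.8 18.3]
tool rotvec rad [ 0.0059 -0.0107 -0.0009]
```

View pics/w3.png

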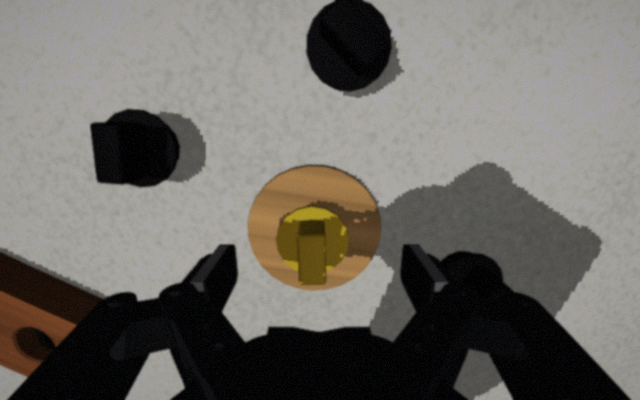

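```bash
python3 -m crank '[[0.006,-0.011,-0.001,-2.7,-1.8,9,-1],[0.002,-0.004,0,-1,-0.6,8,-1],[0,0,0,0,0,0,-1],[0,0,0,0,0,0,-1]]'
python3 - <<'E'
from h import *
go([0.651,-0.1785,0.203],9)
E
```

```text
t: 4.6
tool_pos: [0.6503, -0.1782, 0.2054]
tool_rot: [-3.131, -0.247, 0.004]
contact_force: [0.6, 1.2, 0.3]
opening: 0.0854
t 4.60 pos [ 0.6503 -0.1782  0.2054] yaw(toolx) 9.02 tilt [-0.14  0.03] F [0.58 1.18 0.33] T [-0.02 -0.03  0.04] open 0.0854 q6 1.04
tool shift mm [0.6 0.4 2.4]
tool rotvec rad [-0.0008  0.0024  0.0003]
```

```bash
python3 -m crank '[[0,0.002,0,0.6,0.4,2.4,0.0],[0,0,0,0,0,0,1],[0,0,0,0,0,0,1],[0,0,0,0,0,0,1],[0,0,0,0,0,0,1],[0,0,0,0,0,0,1],[0,0,0,0,0,0,1]]' 40
python3 - <<'E'
from h import *
state();p=shot("wrist","w4");state()
E
```

```text
t: 5.18
tool_pos: [0.6516, -0.1787, 0.2041]
tool_rot: [3.132, 0.247, 0.003]
contact_force: [0.7, 0.1, -1.4]
opening: 0.0153
t 5.18 pos [ 0.6516 -0.1787  0.2041] yaw(toolx) 9.02 tilt [0.1 0. ] F [ 0.7   0.05 -1.4 ] T [ 0.03  0.04 -0.02] open 0.0153 q6 1.04
t 5.23 pos [ 0.6515 -0.1788  0.2041] yaw(toolx) 9.02 tilt [ 0.09 -0.  ] F [ 0.53 -0.11 -0.47] T [ 0.03 -0.01  0.  ] open 0.0147 q6 1.04
```

View pics/w4.png

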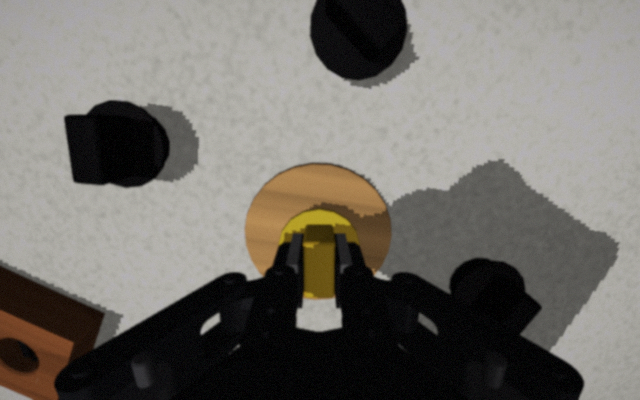

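```bash
python3 -m crank '[[0,0,0,0,0,-20,1],[0,0,0,0,0,-40,1],[0,0,0,0,0,-40,1],[0,0,0,-8,-33,-20,1],[0,0,0,-9,-37,-15,1],[0,0,0,-9,-37,0,1],[0,0,0,-9,-37,0,1],[0,0,0,-9,-37,0,1]]'; python3 -m crank '[[0,0,0,-9,-37,0,1],[0,0,0,-9,-37,0,1],[0,0,0,-9,-37,0,1],[0,0,0.12,-5,-20,0,1],[0,0,0.12,0,0,0,1],[0,0,0.12,0,0,0,1],[0,0,0.12,0,0,0,1],[0,0,0,0,0,0,1]]'
python3 - <<'E'
from h import *
state();p=shot("wrist","w5");state()
for q in ["hole38","rack"]:
    print(q,[(x["centre"],round(x["confidence"],2)) for x in spotter.mark_of(q,p)][:4])
go([0.527,0.13,0.34],-19)
E
```

```text
t: 5.9
tool_pos: [0.5789, -0.0076, 0.345]
tool_rot: [-3.132, -0.229, -0.003]
contact_force: [1.5, 1.0, -0.8]
opening: 0.0151
t: 6.57
tool_pos: [0.5196, 0.1307, 0.346]
tool_rot: [-3.09, 0.54, -0.005]
contact_force: [0.6, -0.8, -0.4]
opening: 0.0151
t 6.57 pos [0.5196 0.1307 0.346 ] yaw(toolx) -19.83 tilt [0.24 0.23] F [ 0.6  -0.77 -0.44] T [0.03 0.01 0.01] open 0.0151 q6 2.02
t 6.62 pos [0.5197 0.1306 0.346 ] yaw(toolx) -19.61 tilt [0.23 0.24] F [-0.14  0.51 -1.02] T [ 0.01  0.02 -0.  ] open 0.0155 q6 2.02
hole38 [([0.5532, 0.0655, 0.0271], 0.81), ([0.5679, 0.1162, 0.0292], 0.8), ([0.5381, 0.0173, 0.0305], 0.69), ([0.5913, 0.1701, 0.0273], 0.65)]
rack [([0.5616, 0.0927, -0.001], 0.96)]
t 6.72 pos [0.5199 0.1302 0.3461] yaw(toolx) -19.60 tilt [0.24 0.23] F [ 0.02  0.28 -0.03] T [ 0.02 -0.04 -0.02] open 0.0150 q6 2.02
tool shift mm [ 6.7 -2.2  6.1]
tool rotvec rad [-0.0052 -0.0027 -0.0105]
```

View pics/w5.png

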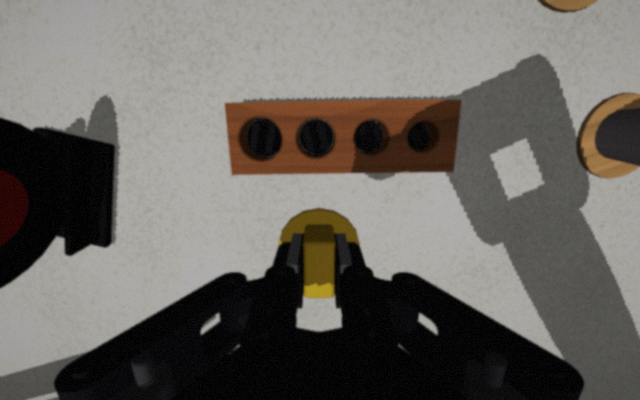

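Left to right, the pockets are 42 (262,139), 38 (316,138), 34 (371,136) and 30 (423,136). I'll enlarge the 38 pocket to see its slot.

Run:
```python
from h import *
p=shot("wrist"); 
im=p["image"]; c=im[112:164,285:350]
c=np.clip(c.astype(float)*1.5,0,255).astype(np.uint8)
g=np.clip(im[112:164,285:350].astype(float)*5,0,255).astype(np.uint8)
b=np.hstack([cv2.resize(x,None,fx=6,fy=6,interpolation=cv2.INTER_CUBIC) for x in (c,g)])
cv2.imwrite("pics/c_h38.png",b[:,:,::-1])
np.savez("w5.npz",**{k:p[k] for k in ["image","vertical_fov","cx","cy","dist","_c2w"]})
```

```text
(no output)
```

View pics/c_h38.png

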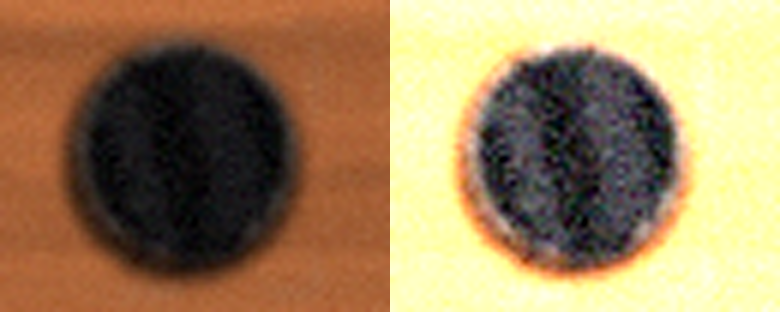

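Run:
```python
from h import *
ps=[shot("wrist") for _ in range(6)]
def rect(p,z,c,h=0.026,s=0.0002):
    n=int(2*h/s); xs=c[0]+h-np.arange(n)*s; ys=c[1]+h-np.arange(n)*s   # up=+x, left=+y
    X,Y=np.meshgrid(xs,ys,indexing="ij"); P=np.stack([X,Y,np.full_like(X,z)],-1).reshape(-1,3)
    uv=w2px(p,P).reshape(n,n,2).astype(np.float32)
    return cv2.remap(p["image"],uv[...,0],uv[...,1],cv2.INTER_CUBIC),xs,ys
c=np.array([0.568,0.116])
A=np.mean([rect(p,0.03,c)[0].astype(float) for p in ps],0); _,xs,ys=rect(ps[0],0.03,c)
# rim: red channel threshold for wood
g=A[...,0]; m=(g<55).astype(np.uint8)
n,l,st,ce=cv2.connectedComponentsWithStats(m); k=1+np.argmax(st[1:,4])
ct=max(cv2.findContours((l==k).astype(np.uint8),0,1)[0],key=cv2.contourArea)
e=cv2.fitEllipse(ct); (cx,cy),ax,_=e
print("rim centre", c[0]+0.026-cy*.0002, c[1]+0.026-cx*.0002,"axes mm",np.array(ax)*.2)
B=np.mean([rect(p,0.019,c)[0].astype(float).mean(-1) for p in ps],0)
hc=np.array([c[0]+0.026-cy*.0002, c[1]+0.026-cx*.0002])
X,Y=np.meshgrid(xs,ys,indexing="ij")
best=[]
for off in np.arange(-3,3.1,.5):
  for a in np.arange(-75,40,1):
    r=np.radians(a); u=(X-hc[0])*np.cos(r)+(Y-hc[1])*np.sin(r); v=-(X-hc[0])*np.sin(r)+(Y-hc[1])*np.cos(r)-off/1000
    inn=(abs(u)<.013)&(abs(v)<.0042); out=(abs(u)<.011)&(abs(v)>.0058)&(abs(v)<.010)
    best.append((B[out].mean()-B[inn].mean(),a,off))
best.sort(reverse=True); print(best[:8])
cv2.imwrite("pics/rect.png",np.hstack([np.clip(A[...,::-1]*1.5,0,255),np.repeat(np.clip(B*5,0,255)[...,None],3,2)]).astype(np.uint8))
state()
```

```text
rim centre 0.5705574752807617 0.11754029693603517 axes mm [37.94176941 38.30964355]
[(np.float64(7.646374899316893), np.int64(-6), np.float64(0.5)), (np.float64(7.6435272123069815), np.int64(-7), np.float64(0.5)), (np.float64(7.630571213101788), np.int64(-5), np.float64(0.5)), (np.float64(7.6235526450531985), np.int64(-8), np.float64(0.5)), (np.float64(7.601891122855202), np.int64(-4), np.float64(0.5)), (np.float64(7.586400347730891), np.int64(-9), np.float64(0.5)), (np.float64(7.57959064396052), np.int64(-6), np.float64(0.0)), (np.float64(7.578686924207261), np.int64(-7), np.float64(0.0))]
t 7.07 pos [0.5201 0.1301 0.3461] yaw(toolx) -19.75 tilt [0.24 0.23] F [-0.28 -0.39 -0.72] T [-0.02 -0.02  0.02] open 0.0153 q6 2.02
```

View pics/rect.png

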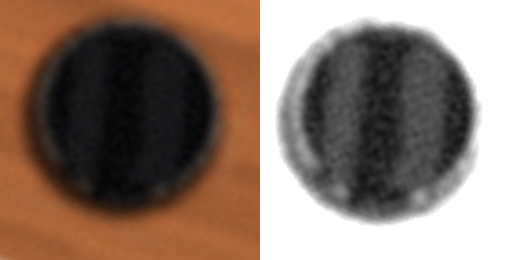

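Run:
```python
from h import *
from scipy.optimize import least_squares
d=np.load("w5.npz"); p={k:(d[k] if d[k].ndim else float(d[k])) for k in d}
def rim(p,c0,Rad,z):
    c=np.array(c0,float)
    img=cv2.GaussianBlur(p["image"],(0,0),0.7)[...,0].astype(np.float32)
    th=np.radians(np.arange(0,360,4)); rr=np.arange(0.7*Rad,1.3*Rad,0.0001)
    for it in range(3):
        P=np.stack([c[0]+np.outer(np.cos(th),rr),c[1]+np.outer(np.sin(th),rr),np.full((len(th),len(rr)),z)],-1)
        uv=w2px(p,P.reshape(-1,3)).reshape(len(th),len(rr),2).astype(np.float32)
        I=cv2.remap(img,uv[...,0],uv[...,1],cv2.INTER_LINEAR)
        # half level crossing, scanning inward from wood
        e=[]
        for i in range(len(th)):
            w=I[i,-25:].mean(); j=len(rr)-1
            dk=np.percentile(I[i],5); lev=dk+.6*(w-dk)
            while j>0 and I[i,j]>lev: j-=1
            e.append(rr[j])
        pts=c+np.c_[np.cos(th),np.sin(th)]*np.array(e)[:,None]
        s=least_squares(lambda q:np.hypot(*(pts-q[:2]).T)-q[2],[*c,Rad],loss="soft_l1",f_scale=.0003).x
        c=s[:2]
    return s
for c0,r in(((.568,.1165),.01975),((.591,.171),.02175),((.553,.0655),.01775),((.538,.0173),.01575)):
    print(rim(p,c0,r,0.03).round(5))
# check: held adapter; project predicted flange & bar top outline
M=p["_c2w"]@np.linalg.inv(np.eye(4))
```

```text
[0.57058 0.11762 0.01994]
[0.58895 0.17043 0.02218]
[0.5525  0.06428 0.01806]
[0.53569 0.01458 0.01617]
```

Run:
```python
from h import *
p=shot("wrist"); crop(p,318,255,100,100,6,"c_held")
mt=np.array(p["mount"]); q=dict(p); q["_c2w"]=mt
np.savez("held.npz",**{k:q[k] for k in ["image","vertical_fov","cx","cy","dist","_c2w"]})
# predicted features in tool frame for adapter axis at x=0,y=0
z=0.1776
th=np.radians(np.arange(0,360,30))
print("flange top front",w2px(q,[[.024,0,z+.0015],[0,.024,z+.0015],[0,-.024,z+.0015]]).round(1))
print("bar top",w2px(q,[[a,b,z-.0245] for a in(.016,-.016) for b in(-.008,.008)]).round(1))
```

```text
crop origin 268 205
flange top front [[318.3 206.4]
 [359.2 245.3]
 [277.4 245.3]]
bar top [[301.6 239. ]
 [334.9 239. ]
 [302.7 296. ]
 [333.8 295.9]]
```

View pics/c_held.png

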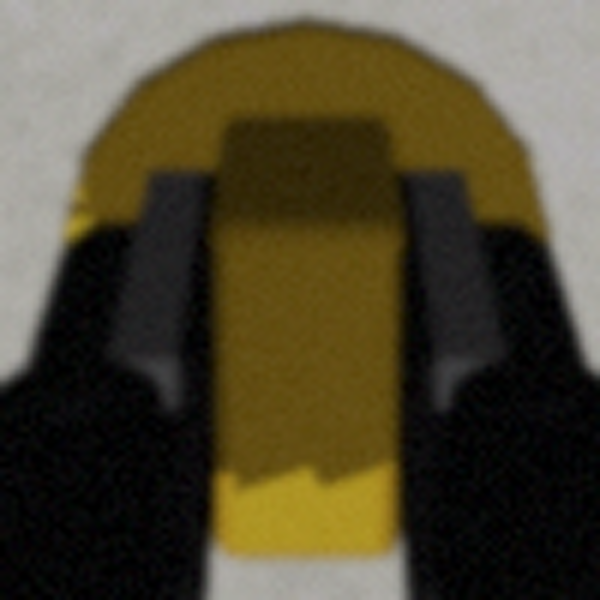

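```bash
python3 -m crank '[[-0.005,-0.002,-0.01,26,-2.5,0,1],[0,0,0,26,-2.5,0,1],[0,0,0,4,0,30,1],[0,0,0,0,0,30,1],[0,0,0,0,0,25,1],[0,0,0,0,0,0,1],[0,0,0,0,0,0,1]]'
python3 - <<'E'
from h import *
go([0.5719,0.1177,0.250],-19)
p=shot("wrist","w6"); p=shot("side","s6");crop(p,305,195,130,100,6,"c_s6")
go([0.5719,0.1177,0.250],-19)
E
```

```text
t: 7.7
tool_pos: [0.5786, 0.1153, 0.2611]
tool_rot: [-3.097, 0.519, -0.01]
contact_force: [1.2, 0.7, 0.7]
opening: 0.0149
t 7.70 pos [0.5786 0.1153 0.2611] yaw(toolx) -19.04 tilt [0.39 0.02] F [1.25 0.72 0.7 ] T [ 0.02 -0.   -0.02] open 0.0149 q6 1.97
tool shift mm [-7.2 -0.1 11.1]
tool rotvec rad [-0.0026 -0.0063 -0.0007]
crop origin 240 145
t 7.80 pos [0.5784 0.1154 0.2618] yaw(toolx) -19.04 tilt [0.44 0.03] F [-0.44 -0.2  -0.29] T [-0.02 -0.02 -0.02] open 0.0150 q6 1.97
tool shift mm [-7.  -0.  11.8]
tool rotvec rad [-0.0029 -0.0071 -0.0007]
```

View pics/w6.png

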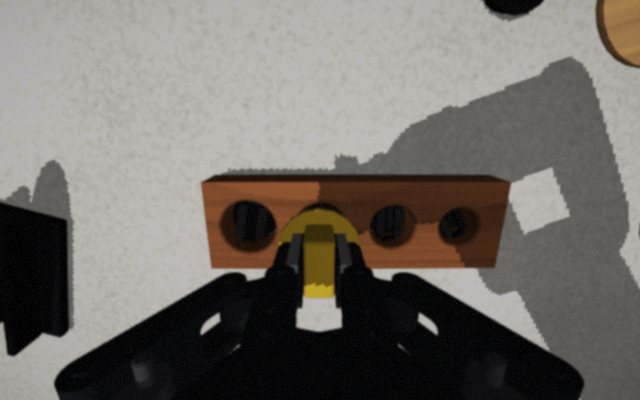

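View pics/c_s6.png

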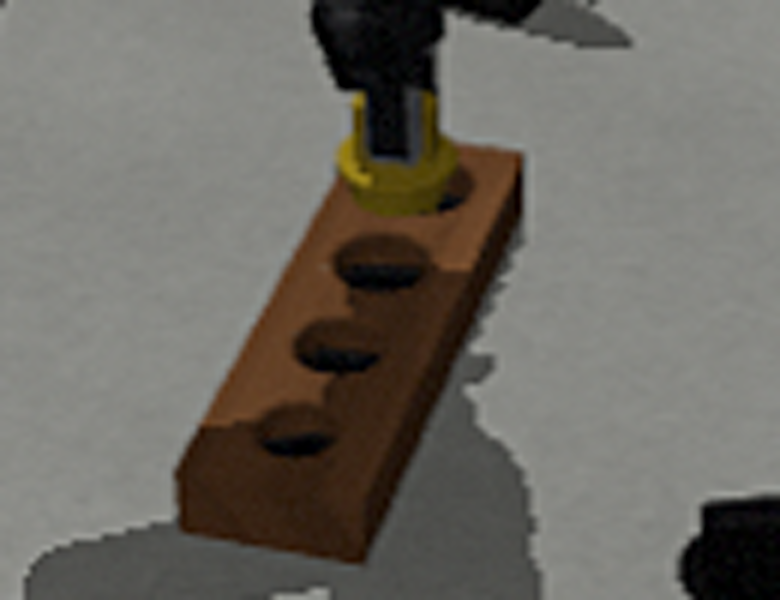

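```bash
python3 -m crank '[[-0.003,-0.007,-0.001,-7,0,5,1],[0,0,0,0,0,5,1],[0,0,0,0,0,0,1],[0,0,0,0,0,0,1]]'
cat >> h.py <<'E'
from scipy.optimize import least_squares
def rim(p,c0,Rad,z=0.03):
    c=np.array(c0,float)
    img=cv2.GaussianBlur(p["image"],(0,0),0.7)[...,0].astype(np.float32)
    th=np.radians(np.arange(0,360,4)); rr=np.arange(0.7*Rad,1.3*Rad,0.0001)
    for it in range(3):
        P=np.stack([c[0]+np.outer(np.cos(th),rr),c[1]+np.outer(np.sin(th),rr),np.full((len(th),len(rr)),z)],-1)
        uv=w2px(p,P.reshape(-1,3)).reshape(len(th),len(rr),2).astype(np.float32)
        I=cv2.remap(img,uv[...,0],uv[...,1],cv2.INTER_LINEAR); e=[]
        for i in range(len(th)):
            w=I[i,-25:].mean(); j=len(rr)-1
            dk=np.percentile(I[i],5); lev=dk+.6*(w-dk)
            while j>0 and I[i,j]>lev: j-=1
            e.append(rr[j])
        pts=c+np.c_[np.cos(th),np.sin(th)]*np.array(e)[:,None]
        s=least_squares(lambda q:np.hypot(*(pts-q[:2]).T)-q[2],[*c,Rad],loss="soft_l1",f_scale=.0003).x
        c=s[:2]
    return s
E
python3 - <<'E'
from h import *
go([0.5719,0.1177,0.240],-19)
p=shot("wrist","w7"); crop(p,320,230,260,110,3,"c_w7")
for c0,r in (((.589,.1704),.02175),((.5525,.0643),.01775),((.5357,.0146),.01575)): print(rim(p,c0,r).round(5))
go([0.5719,0.1177,0.240],-19)
E
```

```text
t: 8.13
tool_pos: [0.5727, 0.1184, 0.2571]
tool_rot: [-3.097, 0.516, -0.013]
contact_force: [0.1, 0.7, -0.6]
opening: 0.0152
t 8.13 pos [0.5727 0.1184 0.2571] yaw(toolx) -18.94 tilt [0.5  0.04] F [ 0.13  0.75 -0.59] T [-0.   -0.04 -0.05] open 0.0152 q6 1.98
tool shift mm [-0.6  1.  17.1]
tool rotvec rad [-0.0034 -0.0081  0.0011]
crop origin 190 175
[0.58896 0.17047 0.02222]
[0.55236 0.06396 0.01824]
[0.53529 0.01483 0.0165 ]
t 8.18 pos [0.5728 0.1184 0.2572] yaw(toolx) -18.94 tilt [0.51 0.04] F [ 0.68  0.39 -0.21] T [-0.02 -0.01  0.03] open 0.0150 q6 1.98
tool shift mm [-0.7  1.  17.2]
tool rotvec rad [-0.0036 -0.0083  0.0011]
```

View pics/c_w7.png

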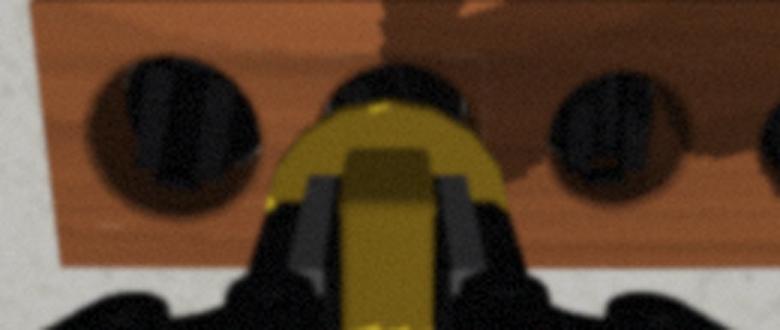

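```bash
python3 -m crank '[[-0.004,-0.01,0.001,-0.7,1.0,5,1],[-0.002,-0.005,0,0,0.3,4,1],[0,0,0,0,0,0,1]]'
python3 - <<'E'
from h import *
go([0.5719,0.1177,0.235],-19)
E
```

```text
t: 8.43
tool_pos: [0.572, 0.1174, 0.249]
tool_rot: [3.098, -0.518, -0.009]
contact_force: [-0.1, -0.4, -0.4]
opening: 0.0149
t 8.43 pos [0.572  0.1174 0.249 ] yaw(toolx) -18.98 tilt [-0.34 -0.  ] F [-0.12 -0.4  -0.42] T [-0.01 -0.03 -0.02] open 0.0149 q6 1.98
tool shift mm [-0.1 -0.2 14. ]
tool rotvec rad [0.002  0.0056 0.0003]
```

```bash
python3 -m crank '[[0.001,0.003,0,-0.1,-0.2,7,1],[0,0.001,0,0,0,6,1],[0,0,0,0,0,2,1],[0,0,0,0,0,0,1]]'
python3 - <<'E'
from h import *
go([0.5719,0.1177,0.229],-19)
p=shot("wrist","w8"); crop(p,320,230,200,110,4,"c_w8")
p=shot("side");crop(p,305,175,100,75,8,"c_s8")
p=shot("scene");crop(p,345,205,100,75,8,"c_c8")
go([0.5719,0.1177,0.229],-19)
E
```

```text
t: 8.77
tool_pos: [0.5719, 0.1175, 0.2317]
tool_rot: [3.098, -0.518, -0.004]
contact_force: [0.3, 0.0, -0.4]
opening: 0.0152
t 8.77 pos [0.5719 0.1175 0.2317] yaw(toolx) -19.00 tilt [-0.15 -0.03] F [ 0.27  0.04 -0.43] T [0.04 0.01 0.01] open 0.0152 q6 1.98
tool shift mm [-0.  -0.2  2.7]
tool rotvec rad [ 0.0013  0.0023 -0.    ]
crop origin 220 175
crop origin 255 138
crop origin 295 168
t 8.92 pos [0.5722 0.1176 0.2327] yaw(toolx) -19.00 tilt [-0.07 -0.02] F [-0.21 -0.84 -0.44] T [0.03 0.01 0.02] open 0.0151 q6 1.98
tool shift mm [-0.3 -0.1  3.7]
tool rotvec rad [0.0008 0.001  0.0001]
```

View pics/c_w8.png

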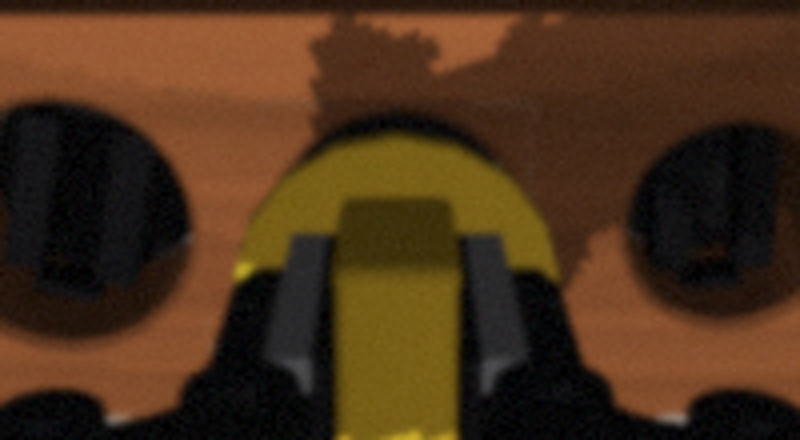

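View pics/c_s8.png

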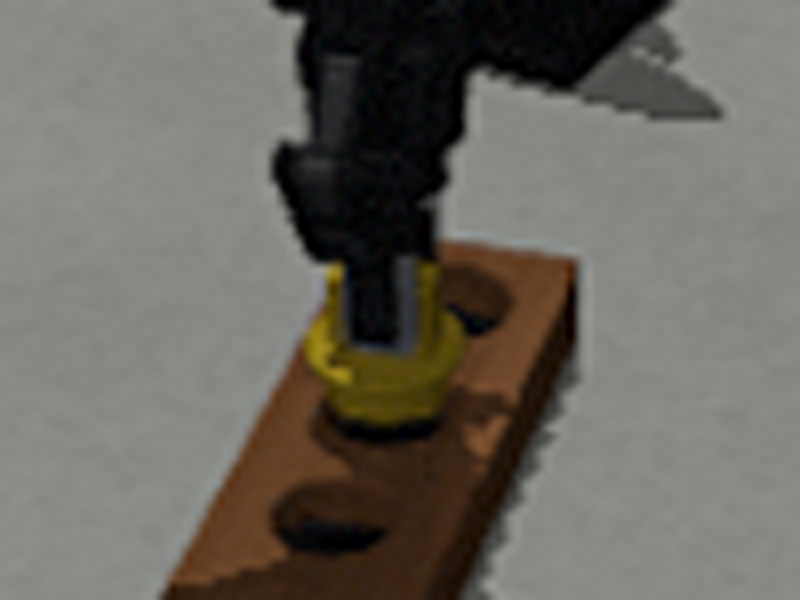

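View pics/c_c8.png

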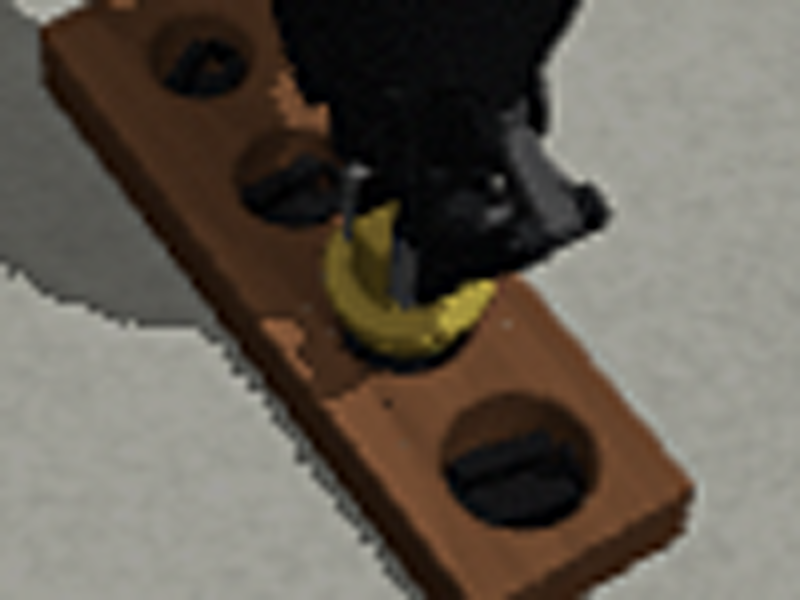

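The adapter is over the 38 pocket and centred. I'll lower it in small steps and watch the force.

```bash
python3 -m crank '[[0,0.001,0,-0.2,-0.1,3,1],[0,0,0,0,0,2,1],[0,0,0,0,0,0,1]]';python3 -c "
from h import *
go([0.5719,0.1177,0.2215],-19)"
```

```text
t: 9.17
tool_pos: [0.5724, 0.1178, 0.2281]
tool_rot: [3.098, -0.518, 0.003]
contact_force: [0.9, 0.1, -0.8]
opening: 0.0151
t 9.17 pos [0.5724 0.1178 0.2281] yaw(toolx) -19.00 tilt [ 0.09 -0.04] F [ 0.93  0.08 -0.82] T [ 0.03 -0.02  0.02] open 0.0151 q6 1.98
tool shift mm [-0.5  0.2  6.6]
tool rotvec rad [ 0.0001 -0.0018  0.0001]
```

```bash
python3 -m crank '[[0,-0.001,0,-0.4,0.1,2.5,1],[0,0,0,0,0,1.5,1],[0,0,0,0,0,0,1]]';python3 -c "
from h import *
go([0.5719,0.1177,0.2215],-19)"
```

```text
t: 9.42
tool_pos: [0.5721, 0.1178, 0.224]
tool_rot: [3.098, -0.518, 0.002]
contact_force: [0.5, -0.6, -0.5]
opening: 0.0153
t 9.42 pos [0.5721 0.1178 0.224 ] yaw(toolx) -18.99 tilt [ 0.05 -0.03] F [ 0.52 -0.63 -0.46] T [-0.05  0.01  0.  ] open 0.0153 q6 1.98
tool shift mm [-0.1  0.1  2.5]
tool rotvec rad [ 0.0002 -0.001   0.0002]
```

```bash
python3 -m crank '[[0,0,0,0,0,2,1],[0,0,0,0,0,1.5,1],[0,0,0,0,0,0,1]]';python3 -c "
from h import *
go([0.5719,0.1177,0.2195],-19);shot('side');go([0.5719,0.1177,0.2195],-19)"
```

```text
t: 9.67
tool_pos: [0.5722, 0.1177, 0.2205]
tool_rot: [3.098, -0.518, 0.002]
contact_force: [-0.1, -0.2, 1.7]
opening: 0.0151
t 9.67 pos [0.5722 0.1177 0.2205] yaw(toolx) -18.99 tilt [ 0.06 -0.03] F [-0.14 -0.2   1.68] T [-0.07  0.18  0.04] open 0.0151 q6 1.98
tool shift mm [-0.2  0.1  1. ]
tool rotvec rad [ 0.0002 -0.0012  0.0001]
t 9.72 pos [0.5722 0.1177 0.2207] yaw(toolx) -18.99 tilt [ 0.07 -0.03] F [-0.13 -0.73  1.08] T [-0.01  0.17 -0.01] open 0.0154 q6 1.98
tool shift mm [-0.3  0.1  1.2]
tool rotvec rad [ 0.0002 -0.0013  0.0002]
```

```bash
python3 -m crank '[[0,0,0,0,0,1.5,1],[0,0,0,0,0,1.2,1],[0,0,0,0,0,0,1]]';python3 - <<'E'
from h import *
state()
p=shot("wrist"); crop(p,320,230,200,110,4,"c_w9")
p=shot("side");crop(p,305,175,100,75,8,"c_s9")
state()
E
```

```text
t: 9.97
tool_pos: [0.5724, 0.1178, 0.2189]
tool_rot: [3.098, -0.518, 0.001]
contact_force: [-0.6, -0.1, 3.0]
opening: 0.0153
t 9.97 pos [0.5724 0.1178 0.2189] yaw(toolx) -18.99 tilt [ 0.03 -0.04] F [-0.59 -0.14  2.96] T [-0.07  0.34  0.01] open 0.0153 q6 1.98
crop origin 220 175
crop origin 255 138
t 10.07 pos [0.5724 0.1178 0.2189] yaw(toolx) -18.99 tilt [ 0.04 -0.05] F [-2.68 -1.04  2.92] T [-0.08  0.37  0.  ] open 0.0151 q6 1.98
```

View pics/c_w9.png

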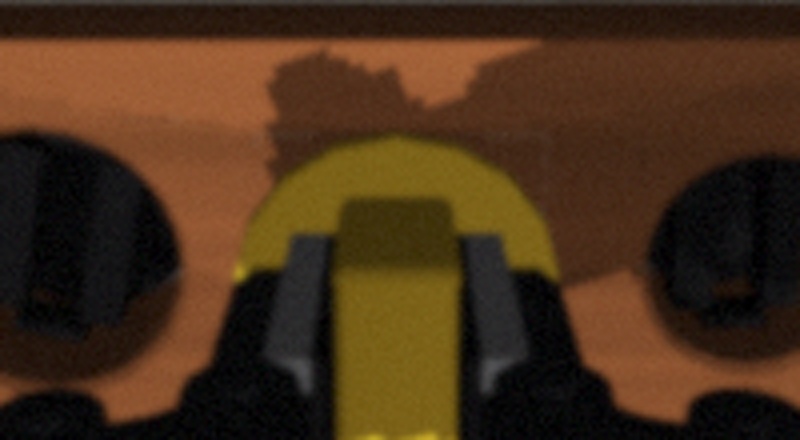

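View pics/c_s9.png

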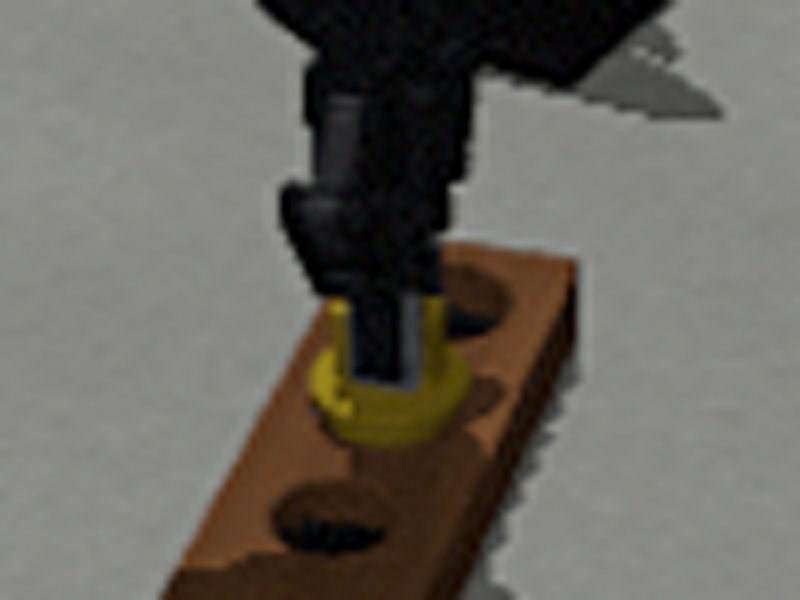

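```bash
python3 -m crank '[[0,0,-0.05,-0.3,0,0.3,1],[0,0,-0.05,-0.1,0,0.2,1],[0,0,0,0,0,0,1]]';python3 -c "
from h import *
state();shot('wrist');state()"
```

```text
t: 10.32
tool_pos: [0.5724, 0.1178, 0.2191]
tool_rot: [3.12, -0.356, 0.004]
contact_force: [-1.9, 0.2, 1.6]
opening: 0.0149
t 10.32 pos [0.5724 0.1178 0.2191] yaw(toolx) -13.02 tilt [ 0.12 -0.07] F [-1.93  0.18  1.64] T [-0.08  0.34 -0.  ] open 0.0149 q6 1.87
t 10.37 pos [0.5724 0.1178 0.2191] yaw(toolx) -13.12 tilt [ 0.12 -0.07] F [-2.38 -0.2   2.53] T [-0.06  0.3  -0.01] open 0.0150 q6 1.88
```

```bash
python3 -m crank '[[0,0,0,-0.6,0,1,1],[0,0,-0.03,-0.2,0,0.6,1],[0,0,0,0,0,0.2,1]]';python3 -c "
from h import *
state();shot('wrist');state()"
```

```text
t: 10.62
tool_pos: [0.572, 0.1179, 0.2182]
tool_rot: [3.125, -0.315, 0.006]
contact_force: [-2.4, -0.0, 3.7]
opening: 0.0148
t 10.62 pos [0.572  0.1179 0.2182] yaw(toolx) -11.53 tilt [ 0.23 -0.08] F [-2.41 -0.02  3.71] T [-0.09  0.49  0.05] open 0.0148 q6 1.85
t 10.67 pos [0.572  0.1179 0.2182] yaw(toolx) -11.58 tilt [ 0.23 -0.08] F [-1.64 -0.61  4.69] T [-0.04  0.51 -0.01] open 0.0149 q6 1.85
```

```bash
python3 -m crank '[[0,-0.004,-0.03,-0.5,0,0.3,1],[0,-0.002,0,-0.2,0,0.2,1],[0,0,0,0,0,0,1]]';python3 -c "
from h import *
state();shot('wrist');state()"; python3 -m crank '[[0,0,-0.03,-0.2,0,0.2,1],[0,0,0,0,0,0.1,1],[0,0,0,0,0,0,1]]';python3 -c "
from h import *
state();shot('wrist');state()"
```

```text
t: 10.92
tool_pos: [0.5722, 0.118, 0.2186]
tool_rot: [3.13, -0.274, 0.004]
contact_force: [-1.0, 0.3, 2.3]
opening: 0.0152
t 10.92 pos [0.5722 0.118  0.2186] yaw(toolx) -10.01 tilt [ 0.13 -0.02] F [-0.99  0.28  2.32] T [-0.15  0.33  0.01] open 0.0152 q6 1.82
t 10.97 pos [0.5722 0.118  0.2185] yaw(toolx) -10.00 tilt [ 0.12 -0.02] F [-0.44 -1.11  3.57] T [-0.14  0.17 -0.06] open 0.0149 q6 1.82
t: 11.22
tool_pos: [0.5716, 0.1179, 0.2169]
tool_rot: [3.133, -0.23, 0.003]
contact_force: [0.2, -0.7, -0.7]
opening: 0.0155
t 11.22 pos [0.5716 0.1179 0.2169] yaw(toolx) -8.41 tilt [ 0.11 -0.03] F [ 0.23 -0.66 -0.7 ] T [-0.04  0.06 -0.01] open 0.0155 q6 1.79
t 11.27 pos [0.5715 0.1179 0.2168] yaw(toolx) -8.40 tilt [ 0.08 -0.03] F [ 0.1   0.66 -1.13] T [-0.   -0.03  0.05] open 0.0150 q6 1.79
```

The push vanished at yaw -8.4°, so the tongue is in the slot and I stop turning there. Home is about 2 mm lower (TCP z ≈ 0.215), so I ease straight down.

```bash
python3 -m crank '[[0,0,0,0,0,1.2,1],[0,0,0,0,0,0.8,1],[0,0,0,0,0,0,1]]';python3 - <<'E'
from h import *
state()
p=shot("wrist"); crop(p,320,230,200,110,4,"c_w10")
p=shot("side");crop(p,305,175,100,75,8,"c_s10")
state()
E
```

```text
t: 11.52
tool_pos: [0.5714, 0.1179, 0.2141]
tool_rot: [3.133, -0.232, 0.001]
contact_force: [0.6, -0.5, 1.3]
opening: 0.015
t 11.52 pos [0.5714 0.1179 0.2141] yaw(toolx) -8.49 tilt [ 0.05 -0.03] F [ 0.59 -0.5   1.35] T [-0.07  0.05  0.03] open 0.0150 q6 1.80
crop origin 220 175
crop origin 255 138
t 11.62 pos [0.5714 0.1179 0.2143] yaw(toolx) -8.48 tilt [ 0.05 -0.03] F [-1.11 -0.74  2.73] T [-0.1   0.18 -0.02] open 0.0151 q6 1.80
```

View pics/c_s10.png

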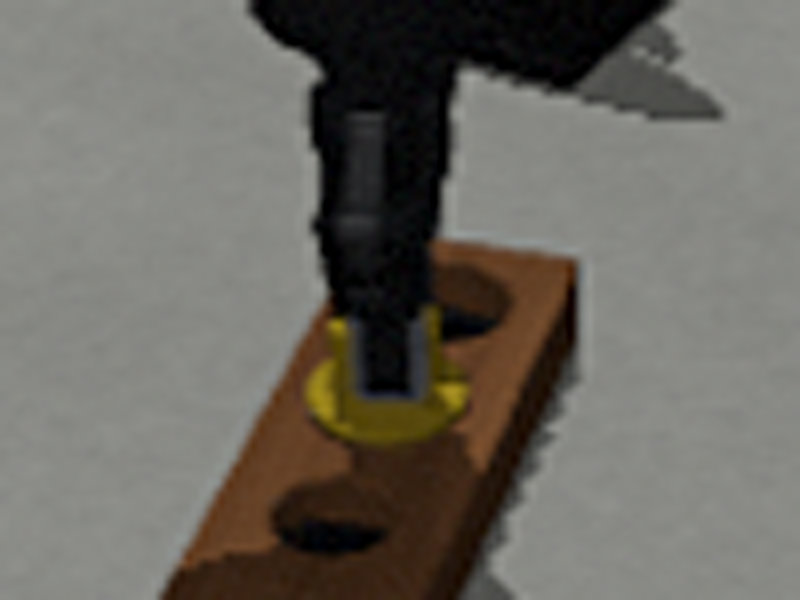

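Body contact is about 2 N at the expected height, so it's home. Releasing.

```bash
python3 -m crank '[[0,0,0,0,0,0,0.3],[0,0,0,0,0,0,0],[0,0,0,0,0,0,-0.3],[0,0,0,0,0,0,-0.6],[0,0,0,0,0,0,-1],[0,0,0,0,0,0,-1]]';python3 - <<'E'
from h import *
state()
p=shot("wrist"); crop(p,320,230,200,110,4,"c_w11")
E
```

```text
t: 12.12
tool_pos: [0.5712, 0.1182, 0.2139]
tool_rot: [-3.132, 0.233, -0.001]
contact_force: [-0.2, -0.8, -0.8]
opening: 0.0847
t 12.12 pos [0.5712 0.1182 0.2139] yaw(toolx) -8.51 tilt [0.05 0.02] F [-0.24 -0.85 -0.82] T [ 0.02  0.01 -0.01] open 0.0847 q6 1.80
crop origin 220 175
```

View pics/c_w11.png

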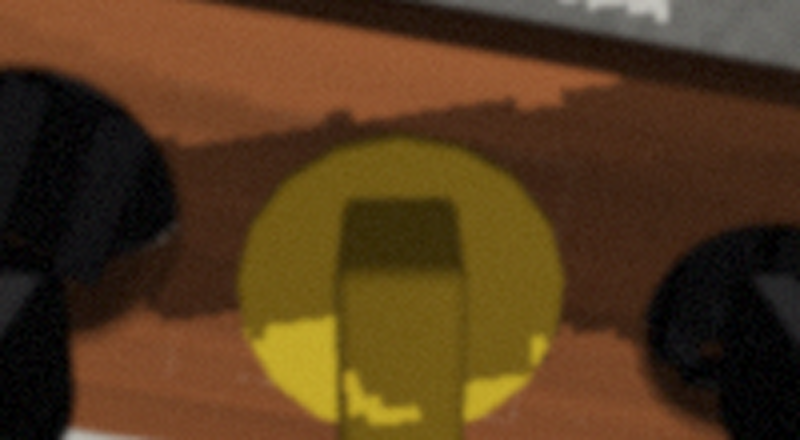

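Released, and the adapter is still upright. I'll retreat straight up and verify the height.

```bash
python3 -m crank '[[0,0,0,0,0,-10,-1],[0,0,0,0,0,-20,-1],[0,0,0,0,0,-35,-1],[0,0,0,0,0,-35,-1],[0,0,0,0,0,-30,-1],[0,0,0,-20,0,-10,-1],[0,0,0,-20,0,0,-1],[0,0,0,0,0,0,-1]]';python3 - <<'E'
from h import *
state()
p=shot("wrist","w12"); crop(p,320,180,130,100,6,"c_w12")
h=np.array([.5706,.1176]); yaw=np.radians(-8.0)
def model(cz):
    x=np.array([np.cos(yaw),np.sin(yaw)]);y=np.array([-x[1],x[0]])
    return [np.r_[h+a*x+b*y,cz+.0245] for a in(.016,-.016) for b in(-.008,.008)]
im={}
for n in ("wrist","side","scene"):
    q=shot(n); im[n]=q
    c=cv2.cvtColor(q["image"],cv2.COLOR_RGB2HSV)
    m=cv2.inRange(c,(20,140,25),(35,255,255)); k,l,s,ce=cv2.connectedComponentsWithStats(m); i=1+np.argmax(s[1:,4])
    print(n,"yellow bbox",s[i])
    for cz in(.0375,.0435):
        ring=[[h[0]+.024*np.cos(t),h[1]+.024*np.sin(t),cz-.0015-d] for t in np.linspace(0,6.28,60) for d in (0,.004)]
        uv=w2px(q,model(cz)+ring); print(" pred",cz,uv.min(0).round(1),(uv.max(0)-uv.min(0)).round(1))
    print([(r["centre"],r["confidence"]) for r in spotter.mark_of("adapter_c",q) if abs(r["centre"][1]-.118)<.04])
crop(im["side"],305,190,100,75,8,"c_s12"); crop(im["scene"],345,205,100,75,8,"c_c12")
cv2.imwrite("pics/scene12.png",im["scene"]["image"][:,:,::-1])
E
```

```text
t: 12.83
tool_pos: [0.5303, 0.1239, 0.3649]
tool_rot: [-3.132, 0.235, -0.001]
contact_force: [-0.1, 1.0, -0.3]
opening: 0.0854
t 12.83 pos [0.5303 0.1239 0.3649] yaw(toolx) -8.57 tilt [0.03 0.05] F [-0.12  0.96 -0.35] T [ 0.03  0.01 -0.01] open 0.0854 q6 1.81
crop origin 255 130
wrist yellow bbox [ 297  127   46   45 1618]
 pred 0.0375 [296.2 126.1] [45.  45.5]
 pred 0.0435 [295.7 126.3] [45.9 46.3]
[([0.5666, 0.1136, 0.0401], 0.79), ([0.5691, 0.1158, 0.0106], 0.7)]
side yellow bbox [293 175  21  19 287]
 pred 0.0375 [293.4 175. ] [20.1 18.5]
 pred 0.0435 [293.3 172.9] [20.2 18.5]
[([0.5683, 0.1149, 0.0379], 0.61), ([0.5693, 0.1144, 0.0107], 0.56)]
scene yellow bbox [335 194  21  21 330]
 pred 0.0375 [334.6 193. ] [21.4 22.7]
 pred 0.0435 [334.6 191.5] [21.5 22.9]
[([0.5714, 0.1177, 0.0091], 0.75), ([0.5712, 0.117, 0.0405], 0.66)]
crop origin 255 153
crop origin 295 168
```

View pics/c_w12.png

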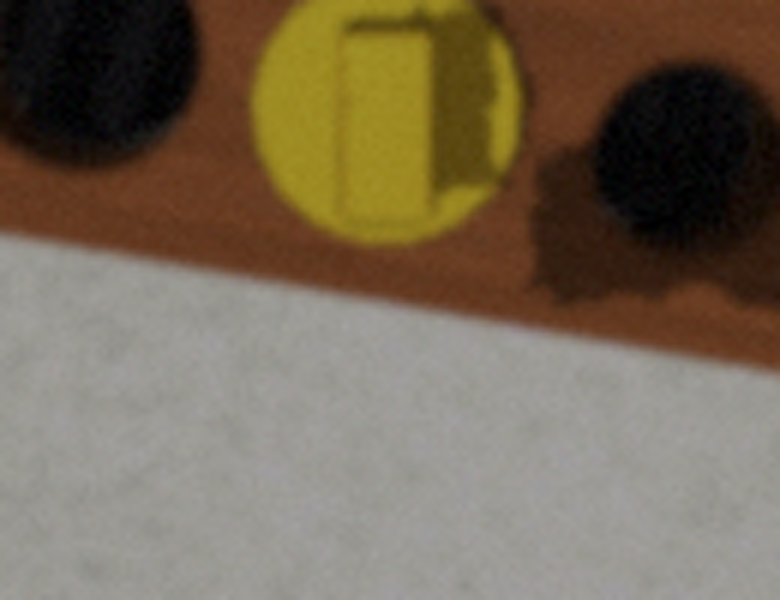

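View pics/c_s12.png

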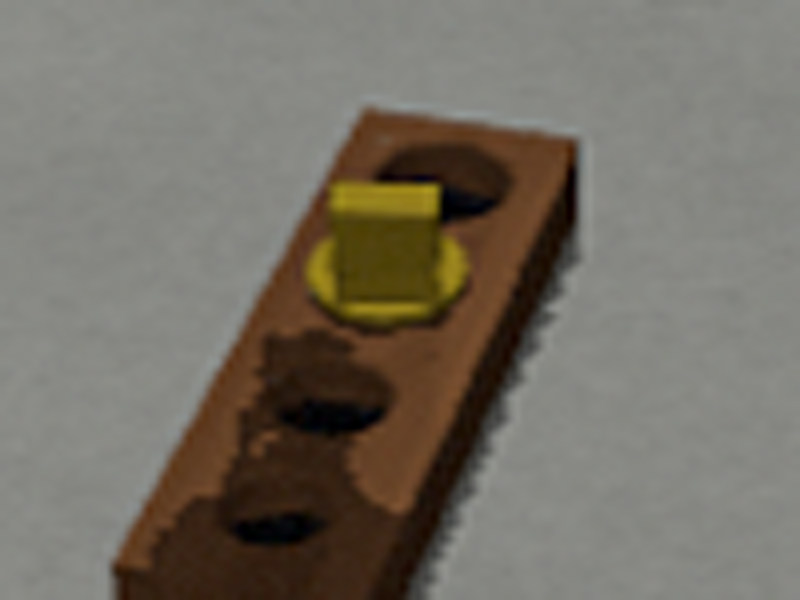

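View pics/scene12.png

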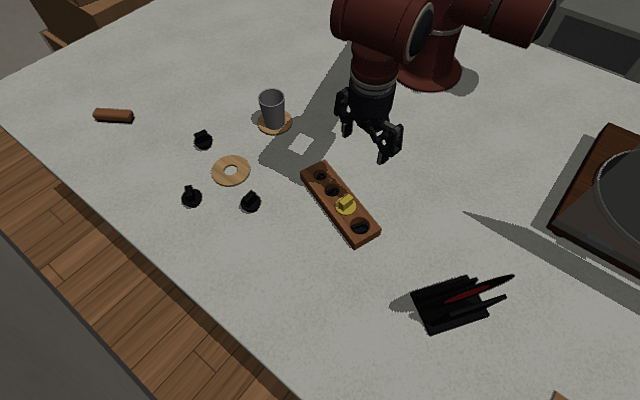

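The adapter stands upright in the third pocket (38), with its flange just above the wood. The side bounding box top is at row 175, against predictions of 175.0 for home and 172.9 for off-slot. The cup, stand and look-alikes are where they were. Handing in.

```bash
python3 -c "
from station import ctrl
print(ctrl.finish_job())"
```

```text
the job is handed in; nothing more can be done
None
```

The yellow adapter is fully home in the 38 mm pocket, upright and let go. I handed the job in at about 13 s of the 61 s allowed.

- **Fitting:** I lowered it turned about 10° off the slot and pressed lightly on the catch; the highest push I read was about 5 N. I turned it until the push vanished at yaw -8.4°, stopped there, eased it down until the body met the catch at about 2 N, and released it.
- **Height check:** The side view matches fully home: the adapter's top is at image row 175, against 175.0 predicted for home and 172.9 for off-slot. In the scene view its top is at row 194, against 193.0 and 191.5, which also favours home. The wrist view could not tell the two apart.
- **Position reports:** The networks put `adapter_c` at 38 to 40.5 mm above the table, against 37.5 mm expected, within their 4 mm accuracy.
- **Slot angle:** My camera estimate of the slot was about -6.5°. The drop came at -8.4°, inside the 3° of play.
- **Bystanders:** The cup, record stand and black look-alikes stand where they were in the last scene view.

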